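# Find the loose bolt and hold its cover open

## Robot

A 6-joint arm with a two-finger parallel gripper is mounted at the origin on the work surface. World frame = base frame: x ahead of the robot, y to its left, z up, the work surface at z = 0. Lengths are in m, angles in rad, forces in N, time in s.
With the tool pointing down it reaches from about 0.375 to 0.975 m from the base axis. Payload 3.8 kg.
Tool frame: the origin (TCP) lies on the mounting face of the last link; the fingertips stand 173 mm ahead of it and the grasp point (between the pads) lies 155 mm ahead of it (hold_point_z is the distance from the TCP to the grasp point, in m); z points along the fingers, x is the direction in which the jaws open and shut, and the axes are right-handed (so a half turn about z gives the same grasp; the last joint's range is limited). The gripper opens to 85 mm and grips with 20 to 120 N. Pads are 22 mm wide; open, the fingers measure 114 mm over their backs; the gripper's body (76 mm by 85 mm) begins 54 mm behind the grasp point. The pads swing forward as they close: fully open they stand 13 mm farther back than shut.
Start: joints at [-1.234, 0.264, 1.604, -0, 1.274, -0.037], TCP at [0.246, -0.628, 0.405] pointing down, gripper open.
Joint ranges: [-2.63, 2.63], [-0.94, 2.18], [0.31, 2.57], [-1.31, 4.45], [0, 2.66], [-2.55, 2.55]. Speed limits (rad/s): [2.57, 2.57, 3.14, 3.14, 3.14, 3.14].

## Interface

Orientations are given as a unit quaternion [x, y, z, w].
In Python, from rig import sense, capture, sign_off, hold_point_z gives the robot as it stands.
- The arm moves only by the tool drive_tool, never from a script. Its argument "motion" is a list that holds one entry, the list of rows, each a list of 7 numbers: the shift along the tool's x, y, z in units of 500 mm (1.0 is 500 mm), then the turn, a rotation vector about the tool's x, y, z in units of pi/4 rad (1.0 is pi/4 rad), then the gripper command: -1 is fully open, 1 is shut, values between are in proportion. In form: [[[tx, ty, tz, ax, ay, az, jaw], ...]]. A call has 1 to 10 rows; each row is the pose to reach, as a shift and turn from the pose commanded when the call began, along the tool's axes at that moment; what a row does not reach only later rows make up. A row lasts 1/10 s, in which the tool goes at most 50 mm and 8.59 degrees, less where a joint would pass 70% of its speed; a pose out of reach is approached as far as the arm can. A call with a number of a shift or a turn outside -1 to 1 is refused whole. A call with a gripper value outside its range is refused whole. The fingers move at their own pace and stop on an object; "squeeze" is the grip in N (left out, the last holds). Time passes only in rows, so rows that repeat a pose let the fingers close. It gives the time, the measured TCP pose, the force and the opening at its end, in the units of the state.
- sense(): the state, without advancing time (a new reading comes with each control period).
- capture(name): name is "side" or "top" or "wrist"; returns a dict with "color" (480x640x3 uint8, red, green, blue), "vfov" (degrees; the focal length in pixels is half the picture's height over the tangent of half this angle, whatever the lens; pixels are square), "cx", "cy" (the principal point, pixels), "rvec" (rotation vector, rad) and "tvec" (3), from world to camera coordinates, as OpenCV has them. Camera axes: x right, y down, z forward; pixel columns grow to the right and rows downward; lengths in m; the calibration is good to about 2 mm. A picture is of the moment at which its call begins. There is no depth.
- sign_off(): hands the job in, once; it reports no verdict.
The state is a dict: "clock": time; "joint_pos": joint angles; "joint_vel": joint speeds; "effort": joint torques, N m; "tcp_pos": TCP position; "orientation": TCP orientation; "ft_force": force on the tool from outside, world axes, zero at the start; "moment": the same for the moment, N m; "finger_gap": finger opening in m.
Only numpy, scipy, OpenCV 4.12 (cv2) and the standard library are available. Lean on these libraries where they do the work, as an engineer would, in place of code of your own. Each camera call takes 0.05 s, during which the arm holds its last target. There are 200 camera calls.

## Task

One of the three bolts on the grey clamp block is loose: tap them from above, one after another, until one sinks under the push. Then take the black bar handle of the yellow cover right behind that bolt, lift the cover wide open (about 60 degrees) so that a fitter can get at the lock nut inside, and finish while still holding it open, because it springs shut when let go. Leave the other two covers shut and everything else on the bench where it is.

Things in the scene. Friction and masses are not known exactly. Their poses are not given: they have to be found in the camera images.
- block: Grey cast clamp block with three bays side by side, fixed to the bench on a dark steel base flange 170 x 350 x 15 mm (x, y, z). Main body 150 x 270 mm, its top 55 mm above the bench. Origin: centre of the underside; z up, y along the row of bays, x from the bolts (at x = -48 mm) to the covers' hinges (at x = +64 mm); the bays are 80 mm apart along y. It lies at any yaw up to about 20 degrees.
- bolt_left_top (a point): Centre of the flat top of the left bolt's steel hexagon head, 80 mm to the block's +y side: 24 mm across, 81 mm above the bench as it starts; it sinks with the bolt. All three bolts look alike. Any one of them may be the loose one.
- bolt_left (a joint): How far the left bolt has sunk, in m (0 at the start). A tight bolt does not give (under 1 mm at 20 N). The loose bolt slides 6 mm down when pushed from above with more than about 3 N, then stops hard, and stays down.
- handle_left (a point): Middle of the black bar handle of the left cover. The bar lies along the block's y (the hinge direction) and is round, 26 mm long and 16 mm thick, with flat ends 13 mm either side of this point. Cover shut, its middle is 102 mm above the bench, 58 mm from the bolt's axis along the block's +x, and 30 mm above the cover's top. It stands on a thin 8 mm post and turns with the cover; 25 mm and more is free past each end.
- cover_left (a joint): Opening angle of the left yellow cover plate (66 x 52 x 5 mm), in rad: 0 shut, 1.35 fully open. Its hinge runs along the block's y at the side away from the bolt, so that the handle rises and swings away from the bolt (towards block +x). A light spring (about 0.04 Nm shut, 0.1 Nm at 1 rad) and its weight always close it when it is let go.
- cover_left_hinge (a point): Middle of the left cover's hinge line, 70 mm above the bench. The handle's middle moves round it at a radius of 63 mm: shut, it is 54 mm from it along block -x and 32 mm above it.
- bolt_middle_top (a point): Centre of the flat top of the middle bolt's steel hexagon head, on the block's middle line: 24 mm across, 81 mm above the bench as it starts; it sinks with the bolt. All three bolts look alike. Any one of them may be the loose one.
- bolt_middle (a joint): How far the middle bolt has sunk, in m (0 at the start). A tight bolt does not give (under 1 mm at 20 N). The loose bolt slides 6 mm down when pushed from above with more than about 3 N, then stops hard, and stays down.
- handle_middle (a point): Middle of the black bar handle of the middle cover. The bar lies along the block's y (the hinge direction) and is round, 26 mm long and 16 mm thick, with flat ends 13 mm either side of this point. Cover shut, its middle is 102 mm above the bench, 58 mm from the bolt's axis along the block's +x, and 30 mm above the cover's top. It stands on a thin 8 mm post and turns with the cover; 25 mm and more is free past each end.
- cover_middle (a joint): Opening angle of the middle yellow cover plate (66 x 52 x 5 mm), in rad: 0 shut, 1.35 fully open. Its hinge runs along the block's y at the side away from the bolt, so that the handle rises and swings away from the bolt (towards block +x). A light spring (about 0.04 Nm shut, 0.1 Nm at 1 rad) and its weight always close it when it is let go.
- cover_middle_hinge (a point): Middle of the middle cover's hinge line, 70 mm above the bench. The handle's middle moves round it at a radius of 63 mm: shut, it is 54 mm from it along block -x and 32 mm above it.
- bolt_right_top (a point): Centre of the flat top of the right bolt's steel hexagon head, 80 mm to the block's -y side: 24 mm across, 81 mm above the bench as it starts; it sinks with the bolt. All three bolts look alike. Any one of them may be the loose one.
- bolt_right (a joint): How far the right bolt has sunk, in m (0 at the start). A tight bolt does not give (under 1 mm at 20 N). The loose bolt slides 6 mm down when pushed from above with more than about 3 N, then stops hard, and stays down.
- handle_right (a point): Middle of the black bar handle of the right cover. The bar lies along the block's y (the hinge direction) and is round, 26 mm long and 16 mm thick, with flat ends 13 mm either side of this point. Cover shut, its middle is 102 mm above the bench, 58 mm from the bolt's axis along the block's +x, and 30 mm above the cover's top. It stands on a thin 8 mm post and turns with the cover; 25 mm and more is free past each end.
- cover_right (a joint): Opening angle of the right yellow cover plate (66 x 52 x 5 mm), in rad: 0 shut, 1.35 fully open. Its hinge runs along the block's y at the side away from the bolt, so that the handle rises and swings away from the bolt (towards block +x). A light spring (about 0.04 Nm shut, 0.1 Nm at 1 rad) and its weight always close it when it is let go.
- cover_right_hinge (a point): Middle of the right cover's hinge line, 70 mm above the bench. The handle's middle moves round it at a radius of 63 mm: shut, it is 54 mm from it along block -x and 32 mm above it.
- nut: Bystander, to be left where it is: square brass nut 28 x 28 x 12 mm lying on the block's left end ledge; its origin is at the centre of its underside.
- washer: Bystander, to be left where it is: steel washer, 30 mm across, on the block's right end ledge; its origin is at the centre of its underside.
- wrench: Bystander, to be left where it is: steel wrench 200 mm long lying beside the block; it lies along its own x, handle to -x.
- driver: Bystander, to be left where it is: orange-handled screwdriver lying beside the block; it lies along its own x, handle to -x.
- roller: Bystander, to be left where it is: dark ringed roller, 72 mm across and 170 mm tall, standing at the right; its origin is at the centre of its underside.
- spray: Bystander, to be left where it is: clear bottle with green cap, 60 mm across and 150 mm tall, standing at the left; its origin is at the centre of its underside.
- tray: Bystander, to be left where it is: blue two-part parts tray 160 x 110 x 35 mm at the left; its origin is at the centre of its underside.

How it is judged:
On the way, in this order (a step that is already met when the one before it is completed fails the run):
1. the loose bolt has been tapped down (sunk by more than 4 mm) (value of joint any of bolt_left, bolt_middle, bolt_right above 0.004 m), for 0.1 s.
2. the cover behind that bolt is lifted open past 0.8 rad (((value of joint bolt_left above 0.004 m and value of joint cover_left above 0.8 rad) or (value of joint bolt_middle above 0.004 m and value of joint cover_middle above 0.8 rad) or (value of joint bolt_right above 0.004 m and value of joint cover_right above 0.8 rad))), for 0.2 s.
At the end, for the whole second after the job is handed in: The loose bolt is sunk by more than 4 mm, the cover behind it is open by more than 0.8 rad (46 degrees) with the fingers on it (more than 0.5 N), and the other two covers are shut (under 0.15 rad). The program ends holding (((value of joint bolt_left above 0.004 m and value of joint cover_left above 0.8 rad and contact force between the fingers and cover_left above 0.5 N and value of joint each of cover_middle, cover_right below 0.15 rad) or (value of joint bolt_middle above 0.004 m and value of joint cover_middle above 0.8 rad and contact force between the fingers and cover_middle above 0.5 N and value of joint each of cover_left, cover_right below 0.15 rad) or (value of joint bolt_right above 0.004 m and value of joint cover_right above 0.8 rad and contact force between the fingers and cover_right above 0.5 N and value of joint each of cover_left, cover_middle below 0.15 rad))); the arm keeps its last pose, push and grip.
It fails at once if a cover lifted (past 0.25 rad) although its bolt has not been found loose ((value of joint cover_left above 0.25 rad and value of joint bolt_left below 0.003 m) or (value of joint cover_middle above 0.25 rad and value of joint bolt_middle below 0.003 m) or (value of joint cover_right above 0.25 rad and value of joint bolt_right below 0.003 m)).
It fails at once if a bystander shifted by more than 30 mm (distance of any of nut, washer, wrench, driver, roller, spray, tray from where it was at the start of the episode above 0.03 m).
It fails at once if the roller or the bottle knocked over (angle between any of roller, spray's own z axis and vertical above 0.5 rad).
It also fails if it takes over 48 s, if anything falls off the work surface, if the arm or the gripper's body presses on something with over 40 N, if the wrist force passes 120 N, or if a joint passes its speed limit or range.

## Working session

There is one attempt and no reset: what is moved stays moved. The work goes in short steps, Python scripts to look and compute and a tool call to move; the robot and the scene stay as the last step left them, time stands still between calls to the robot, and variables do not carry over. Pictures are saved under pics/ and viewed, about 8 in all and at most 12, crops included, and the job is handed in when it is done.

Besides the shell and the picture viewer there is one more tool, called in YAML: its name, and indented under it one key for each argument. drive_tool: Moves the arm, as the interface text tells. Shifts and turns lie within -1 to 1; 1 stands for 500 mm of shift or pi/4 rad of turn. Its arguments: {"type":"object","properties":{"motion":{"type":"array"},"squeeze":{"type":"number"}},"required":["motion"]}

```bash
mkdir -p pics; ls; cat > h.py <<'E'
import numpy as np, cv2
from rig import sense, capture, sign_off, hold_point_z
from scipy.spatial.transform import Rotation as R
def K(c):
    f=240/np.tan(np.radians(c['vfov'])/2); return np.array([[f,0,c['cx']],[0,f,c['cy']],[0,0,1]])
def ray(c,uv,z):
    M=R.from_rotvec(np.ravel(c['rvec'])).as_matrix(); t=np.ravel(c['tvec'])
    o=-M.T@t; d=M.T@np.linalg.inv(K(c))@np.array([uv[0],uv[1],1.]); return o+d*(z-o[2])/d[2]
def proj(c,P):
    return cv2.projectPoints(np.array(P,float).reshape(-1,3),np.ravel(c['rvec']),np.ravel(c['tvec']),K(c),None)[0].reshape(-1,2)
def save(n,c,crop=None,s=1):
    im=c['color'][:,:,::-1]
    if crop: im=im[crop[1]:crop[3],crop[0]:crop[2]]
    cv2.imwrite(n,cv2.resize(im,None,fx=s,fy=s))
def rel(target,down_yaw=None):
    "shift in tool axes, units, from current pose"
    s=sense(); q=R.from_quat(s['orientation']); return q.inv().apply(np.array(target)-s['tcp_pos'])/0.5
E
python3 - <<'E'
from h import *
s=sense();print(s,hold_point_z)
for n in ['top','side']:
    c=capture(n);save(f'pics/{n}0.png',c);print(n,c['vfov'],c['rvec'],c['tvec'])
    np.save(f'{n}0.npy',c,allow_pickle=True)
E
```

```text
pics
{'clock': 0.0, 'joint_pos': array([-1.23388792e+00,  2.64773229e-01,  1.60536090e+00, -2.84666295e-05,
        1.27369162e+00, -3.68604538e-02]), 'joint_vel': array([ 4.69137200e-04, -4.46115198e-04, -1.40731423e-03, -9.30556615e-04,
        8.64644987e-05, -1.04646150e-03]), 'effort': array([ 7.60823987e-04, -5.15110838e+01, -3.67313254e+01,  6.73699219e-05,
        1.29003549e-02, -3.94032753e-06]), 'tcp_pos': array([ 0.24636843, -0.62807292,  0.40335514]), 'orientation': array([ 8.26175755e-01, -5.63411373e-01, -9.06723791e-04, -6.51694620e-04]), 'ft_force': array([-0.70784336, -0.38889574, -0.60473815]), 'moment': array([-0.02166572,  0.02114733,  0.0111308 ]), 'finger_gap': 0.08575631982947284} 0.1547
top 46.35554805898286 [ 2.14352756 -2.15628064  0.13657905] [0.04843515 0.51618475 1.41565871]
side 44.60077046514263 [ 0.85499052 -2.43461739  1.17395532] [0.43520504 0.28254834 1.29621959]
```

View pics/top0.png

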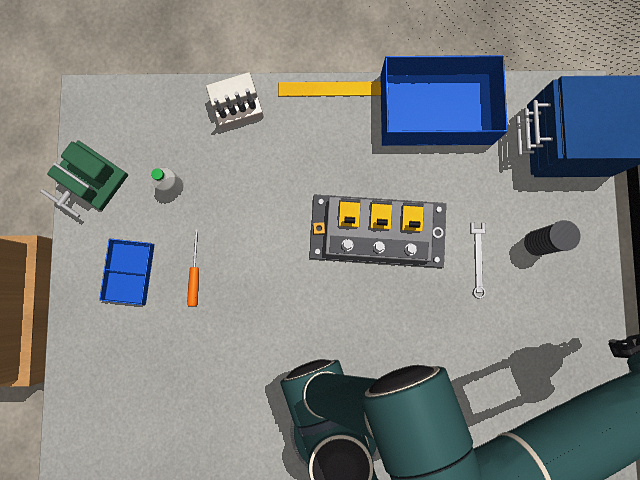

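The top view shows the block at about (378,232), with yellow covers at (349,214), (381,216), (412,218) and bolts at (347,244), (379,247), (411,249). Next I'll measure these.

```bash
python3 - <<'E'
from h import *
c=np.load('top0.npy',allow_pickle=True).item()
im=c['color'];hsv=cv2.cvtColor(im,cv2.COLOR_RGB2HSV)
def blobs(m,a0,box):
    mm=np.zeros_like(m);x0,y0,x1,y1=box;mm[y0:y1,x0:x1]=m[y0:y1,x0:x1]
    n,l,st,ce=cv2.connectedComponentsWithStats(mm);return sorted([(tuple(ce[i].round(1)),st[i,4]) for i in range(1,n) if st[i,4]>a0])
bolt=cv2.inRange(hsv,(0,0,165),(180,60,255))
for p,a in blobs(bolt,20,(335,232,425,262)): print('bolt',p,a,ray(c,p,.078).round(4))
y=cv2.inRange(hsv,(18,120,120),(35,255,255))
for p,a in blobs(y,60,(330,195,430,240)): print('cov',p,a,ray(c,p,.072).round(4))
b=cv2.inRange(hsv,(0,0,0),(180,255,45))
for p,a in blobs(b,8,(335,210,425,236)): print('blk',p,a,ray(c,p,.102).round(4))
# flange corners
for p in [(314,195),(446,204),(443,268),(309,259)]: print(ray(c,p,.015).round(4))
save('pics/topcrop.png',c,(300,180,460,280),5)
E
```

```text
bolt (np.float64(347.6), np.float64(243.8)) 78 [ 0.4668 -0.0348  0.078 ]
bolt (np.float64(379.4), np.float64(245.9)) 74 [ 0.4611 -0.1141  0.078 ]
bolt (np.float64(411.4), np.float64(247.8)) 71 [ 0.4558 -0.1937  0.078 ]
cov (np.float64(349.2), np.float64(212.7)) 421 [ 0.5464 -0.0402  0.072 ]
cov (np.float64(380.8), np.float64(214.6)) 411 [ 0.541  -0.1199  0.072 ]
cov (np.float64(412.3), np.float64(216.6)) 414 [ 0.5354 -0.1992  0.072 ]
blk (np.float64(348.9), np.float64(221.1)) 27 [ 0.5207 -0.0375  0.102 ]
blk (np.float64(349.2), np.float64(217.8)) 11 [ 0.5289 -0.0384  0.102 ]
blk (np.float64(381.1), np.float64(222.2)) 37 [ 0.5174 -0.1169  0.102 ]
blk (np.float64(413.8), np.float64(224.4)) 37 [ 0.5114 -0.1973  0.102 ]
[0.6034 0.0489 0.015 ]
[ 0.5769 -0.2984  0.015 ]
[ 0.4087 -0.2845  0.015 ]
[0.4342 0.0628 0.015 ]
```

View pics/topcrop.png

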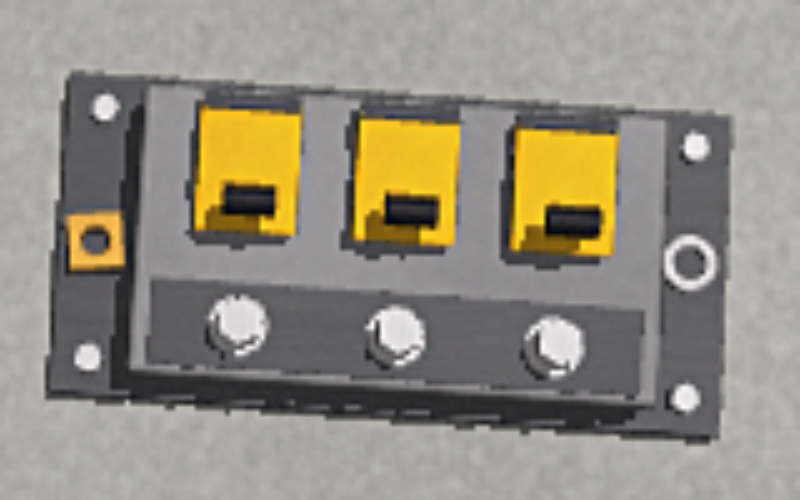

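Bolt spacing is 79.7 mm and block yaw is about -4.1°. The measured handle-to-bolt offset is 57 mm against the nominal 58 mm, so the estimates hold up. I'll move above the right bolt with the jaws shut.

drive_tool:
  motion:
    - [[-0.66, -0.705, 0.06, 0, 0, 0.567, 1], [-0.66, -0.705, 0.06, 0, 0, 0.567, 1], [-0.66, -0.705, 0.06, 0, 0, 0.567, 1], [-0.66, -0.705, 0.06, 0, 0, 0.567, 1], [-0.66, -0.705, 0.06, 0, 0, 0.567, 1], [-0.66, -0.705, 0.06, 0, 0, 0.567, 1], [-0.66, -0.705, 0.06, 0, 0, 0.567, 1], [-0.66, -0.705, 0.06, 0, 0, 0.567, 1], [-0.66, -0.705, 0.06, 0, 0, 0.567, 1], [-0.66, -0.705, 0.06, 0, 0, 0.567, 1]]
  squeeze: 40

```text
clock: 1.1
tcp_pos: [0.4545, -0.1896, 0.3741]
orientation: [-0.682, 0.731, 0.0, 0.0]
ft_force: [0.7, -0.8, 0.1]
finger_gap: -0.0
```

```bash
python3 - <<'E'
from h import *
s=sense();print(s['tcp_pos'].round(4),s['orientation'].round(4),s['ft_force'].round(2),s['finger_gap'])
c=capture('wrist');np.save('w0.npy',c,allow_pickle=True);save('pics/w0.png',c)
B=np.array([[.4657,-.0337,.081],[.460,-.1135,.081],[.4545,-.1933,.081]]);d=.058*np.array([.9974,-.0715,0]);d[2]=.021
print(proj(c,B).round(0).tolist(),proj(c,B+d).round(0).tolist(),proj(c,[s['tcp_pos']-[0,0,.173]]).round())
E
```

```text
[ 0.4545 -0.1896  0.3741] [-6.819e-01  7.314e-01  5.000e-04  2.000e-04] [ 0.7  -0.81  0.14] -2.1617991156896645e-05
[[75.0, 232.0], [200.0, 232.0], [324.0, 232.0]] [[38.0, 141.0], [181.0, 141.0], [325.0, 141.0]] [[318. 316.]]
```

View pics/w0.png

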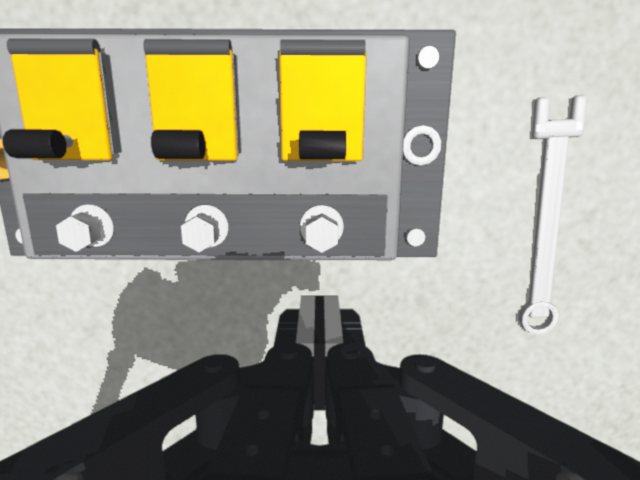

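The wrist view shows bolt heads at (75,234), (198,233), (322,231) and handles at (35,144), (178,144), (323,144). All agree with the projections to about 1.5 mm. Now I'll lower onto the right bolt, stopping just short of contact.

drive_tool:
  motion:
    - [[0.004, 0, 0.1, 0, 0, 0, 1], [0.004, 0, 0.18, 0, 0, 0, 1], [0.004, 0, 0.22, 0, 0, 0, 1], [0.004, 0, 0.232, 0, 0, 0, 1], [0.004, 0, 0.232, 0, 0, 0, 1], [0.004, 0, 0.236, 0, 0, 0, 1], [0.004, 0, 0.24, 0, 0, 0, 1], [0.004, 0, 0.243, 0, 0, 0, 1], [0.004, 0, 0.243, 0, 0, 0, 1], [0.004, 0, 0.243, 0, 0, 0, 1]]

```text
clock: 2.15
tcp_pos: [0.4546, -0.1948, 0.2542]
orientation: [-0.681, 0.732, -0.001, 0.0]
ft_force: [0.5, -2.3, 2.7]
finger_gap: 0.0001
```

drive_tool:
  motion:
    - [[0, 0, 0.002, 0, 0, 0, 1], [0, 0, 0.004, 0, 0, 0, 1], [0, 0, 0.004, 0, 0, 0, 1]]

```text
clock: 2.45
tcp_pos: [0.4548, -0.1949, 0.254]
orientation: [-0.681, 0.732, -0.001, 0.0]
ft_force: [-4.9, 1.4, 16.6]
finger_gap: 0.0002
```

The right bolt is tight: 16.6 N with no travel. Moving to the middle one.

drive_tool:
  motion:
    - [[0, 0, -0.04, 0, 0, 0, 1], [-0.08, 0, -0.04, 0, 0, 0, 1], [-0.163, 0, -0.04, 0, 0, 0, 1], [-0.163, 0, -0.04, 0, 0, 0, 1], [-0.163, 0, -0.02, 0, 0, 0, 1], [-0.163, 0, -0.01, 0, 0, 0, 1], [-0.163, 0, -0.006, 0, 0, 0, 1], [-0.163, 0, -0.003, 0, 0, 0, 1], [-0.163, 0, 0, 0, 0, 0, 1], [-0.163, 0, 0, 0, 0, 0, 1]]

```text
clock: 3.45
tcp_pos: [0.4598, -0.1137, 0.2509]
orientation: [-0.681, 0.732, -0.0, -0.0]
ft_force: [0.4, 0.0, -0.5]
finger_gap: -0.0
```

The tool got 3 mm below the right bolt's contact height, so this one seems to be giving. Pushing on to the stop.

drive_tool:
  motion:
    - [[0, 0, 0.003, 0, 0, 0, 1], [0, 0, 0.006, 0, 0, 0, 1], [0, 0, 0.008, 0, 0, 0, 1], [0, 0, 0.01, 0, 0, 0, 1], [0, 0, 0.01, 0, 0, 0, 1], [0, 0, 0.01, 0, 0, 0, 1]]

```text
clock: 4.05
tcp_pos: [0.4601, -0.1135, 0.2483]
orientation: [-0.682, 0.732, -0.0, -0.0]
ft_force: [-7.0, -0.9, 16.2]
finger_gap: 0.0
```

The middle bolt is the loose one: it sank about 6 mm and stopped at 16 N. Next I'll lift, half open the jaws and hover over the middle handle.

drive_tool:
  motion:
    - [[0, 0, -0.07, 0, 0, 0, 1], [0, 0, -0.15, 0, 0, 0, 0.4], [0, 0, -0.17, 0, 0, 0, -0.18], [-0.001, -0.06, -0.17, 0, 0, 0, -0.18], [-0.002, -0.115, -0.17, 0, 0, 0, -0.18], [-0.002, -0.115, -0.17, 0, 0, 0, -0.18], [-0.002, -0.115, -0.17, 0, 0, 0, -0.18], [-0.002, -0.115, -0.17, 0, 0, 0, -0.18]]

```text
clock: 4.85
tcp_pos: [0.5164, -0.1161, 0.3302]
orientation: [-0.681, 0.732, 0.001, -0.001]
ft_force: [-1.0, -0.7, 0.1]
finger_gap: 0.0504
```

```bash
python3 - <<'E'
from h import *
s=sense();print(s['tcp_pos'].round(4),s['orientation'].round(4),s['ft_force'].round(2),s['finger_gap'])
c=capture('wrist');save('pics/w1.png',c)
H=np.array([.5174,-.1166,.102])
print(proj(c,[H,[.4595,-.1125,.075]]).round(),proj(c,[s['tcp_pos']-[0,0,.17]]).round())
E
```

```text
[ 0.5164 -0.1161  0.3302] [-6.814e-01  7.319e-01  9.000e-04 -6.000e-04] [-1.05 -0.75  0.13] 0.05041790032010271
[[319. 263.]
 [319. 341.]] [[318. 319.]]
```

View pics/w1.png

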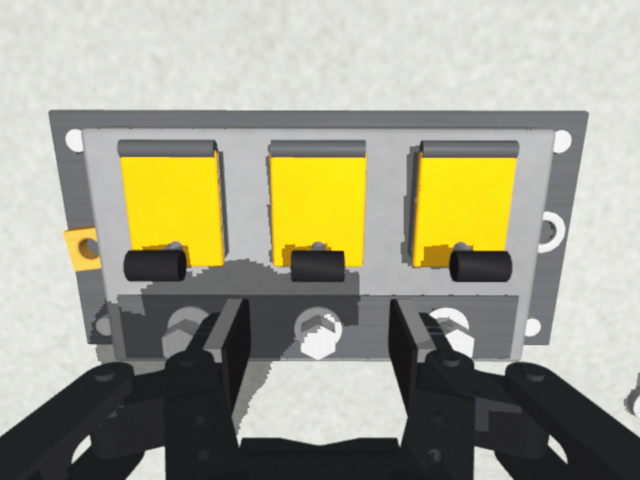

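The wrist view shows the middle handle at (318,265) against a predicted (319,263), centred between the fingers. Descend and close.

drive_tool:
  motion:
    - [[0, 0, 0.08, 0, 0, 0, -0.18], [0, 0, 0.13, 0, 0, 0, -0.18], [0, 0, 0.152, 0, 0, 0, -0.18], [0, 0, 0.152, 0, 0, 0, -0.18], [0, 0, 0.152, 0, 0, 0, 0.3], [0, 0, 0.152, 0, 0, 0, 0.7], [0, 0, 0.152, 0, 0, 0, 1], [0, 0, 0.152, 0, 0, 0, 1], [0, 0, 0.152, 0, 0, 0, 1]]
  squeeze: 40

```text
clock: 5.8
tcp_pos: [0.5179, -0.1157, 0.2569]
orientation: [-0.681, 0.732, -0.0, 0.001]
ft_force: [-1.1, 4.9, 2.0]
finger_gap: 0.0251
```

The gap is 25.1 mm on the 26 mm bar, so it's gripped. Starting the opening arc with the tool kept vertical so the bar turns between the pads, up to 30° first.

drive_tool:
  motion:
    - [[0, -0.006, -0.01, 0, 0, 0, 1], [0, -0.013, -0.018, 0, 0, 0, 1], [0, -0.02, -0.026, 0, 0, 0, 1], [0, -0.028, -0.033, 0, 0, 0, 1], [0, -0.037, -0.039, 0, 0, 0, 1], [0, -0.046, -0.045, 0, 0, 0, 1], [0, -0.046, -0.045, 0, 0, 0, 1]]

```text
clock: 6.5
tcp_pos: [0.5393, -0.1173, 0.2773]
orientation: [-0.681, 0.732, 0.002, -0.001]
ft_force: [-5.3, 4.7, -3.0]
finger_gap: 0.025
```

Forces are small and it is following the arc. Continuing to 65°.

drive_tool:
  motion:
    - [[0, -0.01, -0.005, 0, 0, 0, 1], [0, -0.02, -0.01, 0, 0, 0, 1], [0, -0.031, -0.013, 0, 0, 0, 1], [0, -0.042, -0.015, 0, 0, 0, 1], [0, -0.053, -0.016, 0, 0, 0, 1], [0, -0.063, -0.017, 0, 0, 0, 1], [0, -0.074, -0.016, 0, 0, 0, 1], [0, -0.074, -0.016, 0, 0, 0, 1], [0, -0.074, -0.016, 0, 0, 0, 1], [0, -0.074, -0.016, 0, 0, 0, 1]]

```text
clock: 7.5
tcp_pos: [0.5766, -0.12, 0.2863]
orientation: [-0.681, 0.732, 0.002, -0.001]
ft_force: [-4.0, 5.3, 2.6]
finger_gap: 0.0251
```

```bash
python3 - <<'E'
from h import *
s=sense();print(s['tcp_pos'].round(4),s['ft_force'].round(2),s['finger_gap'])
c=capture('side');P=proj(c,[[.5174,-.1166,.102]])[0];print(P)
x,y=int(P[0]),int(P[1]);save('pics/s1.png',c,(max(0,x-100),max(0,y-75),x+100,y+75),4)
E
```

```text
[ 0.5766 -0.12    0.2863] [-4.04  5.31  2.62] 0.02505639705263024
[360.71594911 218.68753998]
```

View pics/s1.png

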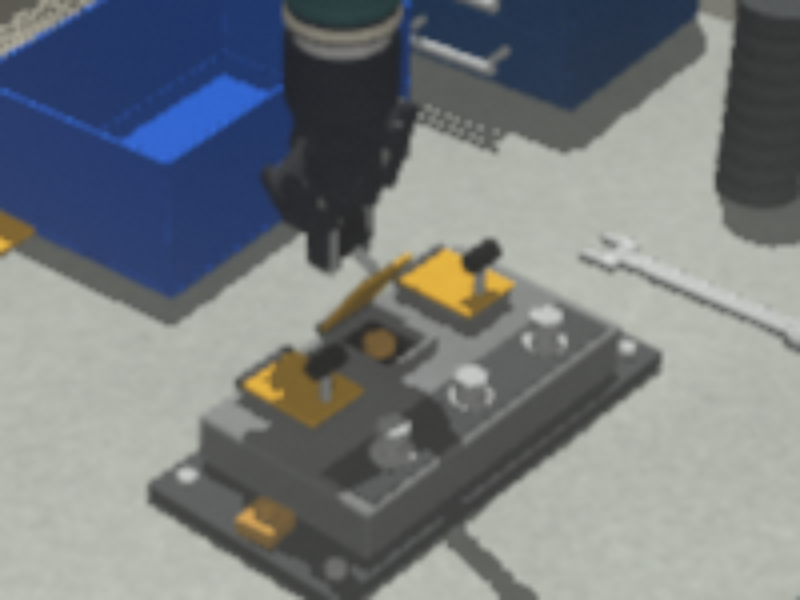

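The side view shows the middle cover standing steeply open with the fingers on its handle at crop (340,250) and the nut visible inside. The other two covers are shut. The handle travel of 59 mm puts the opening at about 63°, so I'm handing in.

```bash
python3 - <<'E'
from h import *
print(sign_off());s=sense();print(s['clock'],s['tcp_pos'].round(4),s['ft_force'].round(2),s['finger_gap'])
E
```

```text
the job is handed in; nothing more can be done
None
the job is handed in; nothing more can be done
```

The loose bolt is the middle one. I opened its cover to about 63° and handed in with the gripper still holding it open; `sign_off()` gives no verdict.

- **Finding the bolt:** I tapped the right bolt first, and it held at 16.6 N without moving. The middle one sank about 6 mm and then stopped hard at about 16 N. I did not need to tap the left bolt.
- **Opening the cover:** I gripped the middle handle by its flat ends with a 40 N squeeze and swung it round its hinge.
- **Last checks:** The gripper gap was 25.1 mm on the 26 mm bar. Wrist force was about 7 N, and the clock was at about 7.5 s when I handed in. The side picture showed the middle cover open with the nut inside visible and the other two covers shut. The nut and wrench also looked undisturbed.
- **Not measured directly:** The 63° comes from how far the handle travelled (59 mm), because the cover angle and finger contact force cannot be read. I did not check the washer, screwdriver, roller, bottle or tray for movement. A reading after the hand-in was refused, so there is nothing from the final hold.

No check failed. The camera and tool positions agreed to within about 2 mm.

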